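# Tip a stamping die out of its tray and set it in the press chase

## Task

Load the foil-press chase with the round-motif die. Slide the tray's cover back along its rails until all three pockets are open, press down the far end (beside the opened cover) of the die with the round motif and draw it back a little so that it stays tipped up in its pocket, take it by the raised end and lay it flat on the bare bench, motif up, and let go. Then take it again by its two ends and lower it, without dropping it, motif up, flat onto the bed of the chase, centred between the cheeks; leave the other dies, the cover in its rails and everything else alone.

Things in the scene. Friction and masses are not known exactly. Their poses are not given: they have to be found in the camera images.
- tray: Fixed wooden die tray, 180 (x) x 159 (y) x 36 mm high; origin at the centre of its underside, x from its front edge (x = -90) to its back. Three pockets at y = -48, 0, +48 mm, each 39 wide, from x = -80 to -7.5, dividers 9 and side walls 12 mm thick. Behind them (x = 0.5 to 84) an open compartment with a marker. Rails 5 mm high on the side walls from x = -48 to the back; end stop at x = 84, 5 mm high.
- tip_edge (a point): Tipping edge of the middle pocket; the same in each, at x = -45.7, z = 28 mm in the tray (8 below its top). In front of it the floor is a level ledge; behind it falls at 38 degrees to a stop at x = -14. Waxed (friction 0.2): a die pressed down behind the edge and drawn back about 6 mm slides to the stop and stays tipped at 38 degrees by itself; only pressed, it may fall back when let go.
- raised_end (a point): Where the front end of a die stands once tipped, shown for the middle pocket (x = -67 mm in the tray, the same in each pocket): the corner of its underside there is about 9 mm, its upper edge 13 mm above the tray's top (z = 36 mm), so its sides can be gripped across its 36 mm width above the tray's top.
- cover: Loose plywood cover, 80 (x) x 148 (y) x 5 mm, 0.16 kg, lying on the tray's top between the rails (1.5 mm play). Origin at the centre of its underside, axes as the tray's. It starts over the pockets (x = -46 to -39 mm in the tray) and slides toward the tray's back until it meets the end stop (x = 44 mm). All pockets are open when its x in the tray is over 34 mm.
- cover_bar (a point): Middle of the upright wooden finger bar across the cover, 12 mm (x) x 70 mm (y), which stands 22 mm above the cover's top face; this point is 11 mm below the bar's top.
- die_round: The wanted die: loose brass plate 64 (x) x 36 (y) x 5 mm, 0.1 kg, plain at both ends, with a round rosette 28 mm across standing 2 mm proud in the middle of its top. Origin at the centre of its underside, z up out of the motif. It starts level in one of the pockets (any), under the cover, axes as the tray's, origin at x = -47.2, z = 28 mm in the tray.
- die_diamond: Another brass die of the same plate size with a diamond motif, level in another pocket. Must stay as it is.
- die_bars: Another brass die of the same plate size with three parallel bars as motif, level in another pocket. Must stay as it is.
- chase: Fixed metal chase (die holder): base 150 (x) x 92 (y) x 8 mm, wooden handle 25 mm thick out to x = -158; origin at the centre of its underside. Two cheeks, x = -63 to 63 and y = +-20 to +-32 mm, top at z = 32; the channel between them is 40 wide, its floor at z = 8. Thumb screws out to y = +-45.
- chase_bed (a point): Centre of the top of the chase's raised bed (46 mm long in x, top 16 mm above the bench, between the cheeks); the die's origin belongs here, its length along the chase's x, either way round. Its ends overhang the bed by 9 mm, with room below for fingertips.
- thread_spool: Bystander: thread spool, 45 mm across, 59 mm high, standing; origin under its centre.
- ink_bottle: Bystander: small dropper bottle, 34 mm across, 102 mm high, standing; origin under its centre.
- try_weight: Bystander: dark lead pattern weight, 50 x 66 x 59 mm; origin under its centre.
Not all that is in view belongs to the job. There is more than one size of the tray; the job needs the larger.

How it is judged:
By the outcome, as a careful person would: the job done as asked, in the order asked, and still so for the second after the job is handed in, with the robot touching nothing.
It also fails if it takes over 72 s, if anything falls off the work surface, if the arm or the gripper's body presses on something with over 40 N, if the wrist force passes 120 N, or if a joint passes its speed limit or range.

## Robot

A 6-joint arm with a two-finger parallel gripper is mounted at the origin on the work surface; the furniture and walls round the work are solid. World frame = base frame: x ahead of the robot, y to its left, z up, the work surface at z = 0. Lengths are in mm, angles in rad, forces in N, time in s.
With the tool pointing down it reaches from about 400 to 925 mm from the base axis. Payload 12.5 kg.
Tool frame: the origin (TCP) lies midway between the tips of the shut fingers; the grasp point (between the pads) lies 19 mm behind it; z points along the fingers, y is the line along which they close (so a half turn about z gives the same grasp; the last joint's range is limited). The gripper opens to 95 mm and grips with 3 to 60 N. Pads are 20 mm wide; open, the fingers measure 119 mm over their backs; the gripper's body (75 mm by 180 mm) begins 59 mm behind the grasp point.
Start: joints at [-1.249, 0.491, 1.559, -0, 1.092, -0.106], TCP at [259.318, -568.684, 214.661] pointing down, gripper open.
Joint ranges: [-3.1, 3.1], [-0.84, 2.19], [0.05, 2.79], [-1.13, 4.28], [0.06, 2.93], [-2.69, 2.69]. Speed limits (rad/s): [2.22, 2.22, 2.79, 3.14, 3.14, 3.14].

## Interface

Orientations are given as [roll, pitch, yaw] about the fixed x, y, z axes, in that order (R = Rz(yaw) Ry(pitch) Rx(roll)).
In Python, from cell import env gives the robot as it stands.
- The arm moves only by the tool arm_command, never from a script. Its argument "targets" is a list of rows, each a list of 5 numbers: the shift along the tool's x, y, z in mm, then the turn about the tool's z in degrees, then the opening, from 0 (shut) to 1 (fully open). In form: [[tx, ty, tz, roll, fingers], ...]. A call has 1 to 5 rows; each row is the pose to reach, as a shift and turn from the pose commanded when the call began, along the tool's axes at that moment; what a row does not reach only later rows make up. A row lasts 1/10 s, in which the tool goes at most 50 mm and 8.59 degrees, less where a joint would pass 70% of its speed; a pose out of reach is approached as far as the arm can. A call with a gripper value outside its range is refused whole. The fingers move at their own pace and stop on an object; the grip force is fixed at half the most. Time passes only in rows, so rows that repeat a pose let the fingers close. It gives the time, the measured TCP pose, the force, the opening and the grip force at its end, in the units of the state.
- env.state(): the state, without advancing time (a new reading comes with each control period).
- env.read_camera(name): name is "side" or "top" or "wrist"; returns a dict with "frame" (420x560x3 uint8, red, green, blue), "vertical_fov" (degrees; the focal length in pixels is half the picture's height over the tangent of half this angle, whatever the lens; pixels are square), "cx", "cy" (the principal point, pixels), "k1" (the pictures are not rectified: a ray, as slopes to the right and down, at radius r is drawn at 1 + k1 r^2 times it, then the intrinsics apply), "world_from_camera" (4x4, takes a point from camera to world coordinates); the wrist camera has in their place "hand_eye" (4x4, takes a point from camera to tool coordinates, whose origin is the TCP and whose axes are the flange's). Camera axes: x right, y down, z forward; pixel columns grow to the right and rows downward; lengths in mm; the calibration is good to about 2 mm. A picture is of the moment at which its call begins: read the wrist's pose just before it. There is no depth.
- env.job_done(): hands the job in; it is judged then, once.
The state is a dict: "t": time; "joints": joint angles; "qvel": joint speeds; "tau": joint torques, N m; "eef_pos": TCP position; "tcp_rot": TCP orientation; "ft_force": force on the tool from outside, world axes, zero at the start; "moment": the same for the moment, N m; "opening": opening from 0.0 (shut) to 1.0 (fully open); "grip_force": force on a finger pad.
Only numpy, scipy, OpenCV 4.12 (cv2) and the standard library are available. Lean on these libraries where they do the work, as an engineer would, in place of code of your own. Each camera call takes 0.05 s, during which the arm holds its last target. There are 200 camera calls.

## Working session

There is one attempt and no reset: what is moved stays moved. The work goes in short steps, Python scripts to look and compute and a tool call to move; the robot and the scene stay as the last step left them, time stands still between calls to the robot, and variables do not carry over. Pictures are saved under pics/ and viewed, at most 10 in all, crops included, and the job is handed in when it is done.

Besides the shell and the picture viewer there is one more tool, called after "Call:" as a command line: name --pt "numbers of a row" for each row, then --argument value for the rest. arm_command: Moves the arm, as the interface text tells. Its arguments: {"type":"object","properties":{"targets":{"type":"array","items":{"type":"array","items":{"type":"number"}}}},"required":["targets"]}

```bash
mkdir -p pics
cat > h.py <<'E'
import numpy as np, cv2
from scipy.spatial.transform import Rotation as R
from cell import env
def Ttool(s=None):
    s=s or env.state(); T=np.eye(4); T[:3,:3]=R.from_euler('xyz',s['tcp_rot']).as_matrix(); T[:3,3]=s['eef_pos']; return T
def shot(name,fn=None):
    s=env.state(); c=env.read_camera(name)
    c['T']=Ttool(s)@np.array(c['hand_eye']) if name=='wrist' else np.array(c['world_from_camera'])
    c['f']=210/np.tan(np.radians(c['vertical_fov'])/2)
    if fn: cv2.imwrite('pics/'+fn,c['frame'][:,:,::-1])
    np.save('pics/'+name+'.npy',c,allow_pickle=True); return c
def load(name): return np.load('pics/'+name+'.npy',allow_pickle=True).item()
def ray(c,u,v):
    d=np.array([(u-c['cx'])/c['f'],(v-c['cy'])/c['f']]); p=d.copy()
    for _ in range(30): p=d/(1+c['k1']*(p@p))
    w=c['T'][:3,:3]@np.array([p[0],p[1],1]); return c['T'][:3,3],w
def onz(c,u,v,z):
    o,w=ray(c,u,v); return o+w*(z-o[2])/w[2]
def proj(c,P):
    q=np.linalg.inv(c['T'])@np.append(P,1); p=q[:2]/q[2]; p=p*(1+c['k1']*(p@p)); return p*c['f']+[c['cx'],c['cy']]
def totool(P,s=None): return np.linalg.inv(Ttool(s))@np.append(P,1)
E
python3 - <<'E'
from h import *
a=shot('top');b=shot('side');w=shot('wrist')
cv2.imwrite('pics/a1.png',cv2.resize(a['frame'][:,:,::-1],(800,600),interpolation=cv2.INTER_CUBIC))
cv2.imwrite('pics/b1.png',cv2.resize(b['frame'][:,:,::-1],(800,600),interpolation=cv2.INTER_CUBIC))
s=env.state();print(s)
for c in(a,b,w):print(c['T'].round(3),c['f'],c['k1'],c['cx'],c['cy'])
E
```

```text
{'t': 0.15, 'joints': array([-1.24859209e+00,  4.91381580e-01,  1.55932349e+00,  7.64927558e-06,
        1.09169444e+00, -1.05558984e-01]), 'qvel': array([ 0.00056646, -0.00244044, -0.00279101, -0.00093454,  0.00011509,
        0.00013641]), 'tau': array([ 1.77179245e-03, -6.12897134e+01, -2.58276540e+01,  6.92779315e-02,
        4.73394035e-02, -6.05905802e-05]), 'eef_pos': array([ 259.26035372, -568.48973697,  214.21570423]), 'tcp_rot': array([-3.14079100e+00, -9.17608042e-05,  4.27759658e-01]), 'ft_force': array([ 0.12864329, -0.06560264, -0.8706106 ]), 'moment': array([-0.00363751, -0.02489858, -0.01004729]), 'grip_force': 0.0, 'opening': 0.9996592396534011}
[[ 3.00000e-03 -9.92000e-01  1.28000e-01  2.88328e+02]
 [-1.00000e+00 -2.00000e-03  6.00000e-03 -7.88730e+01]
 [-6.00000e-03 -1.28000e-01 -9.92000e-01  1.52365e+03]
 [ 0.00000e+00  0.00000e+00  0.00000e+00  1.00000e+00]] 535.525594354534 -0.16897698882721046 281.07311912499983 212.39005086843162
[[ 9.970000e-01 -5.000000e-02  5.900000e-02  4.276560e+02]
 [-7.300000e-02 -3.650000e-01  9.280000e-01 -1.292189e+03]
 [-2.500000e-02 -9.300000e-01 -3.670000e-01  5.442670e+02]
 [ 0.000000e+00  0.000000e+00  0.000000e+00  1.000000e+00]] 545.4878207910997 -0.16670694342673573 267.8344724672403 214.29108779891445
[[ 4.16000e-01 -8.68000e-01 -2.71000e-01  3.35121e+02]
 [-9.09000e-01 -3.98000e-01 -1.22000e-01 -5.32452e+02]
 [-2.00000e-03  2.97000e-01 -9.55000e-01  3.85304e+02]
 [ 0.00000e+00  0.00000e+00  0.00000e+00  1.00000e+00]] 299.2894322537598 0.00033132700663667306 278.81488147181517 207.21528116743193
```

View pics/a1.png

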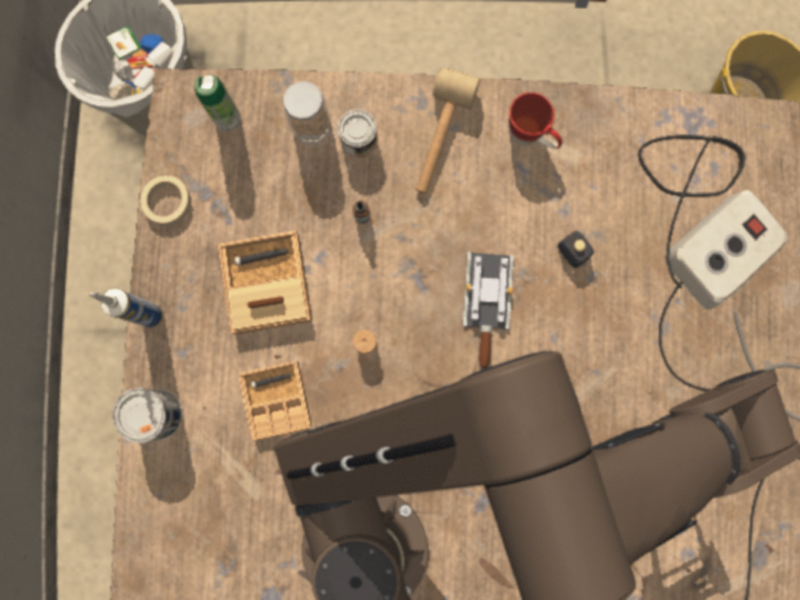

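View pics/b1.png

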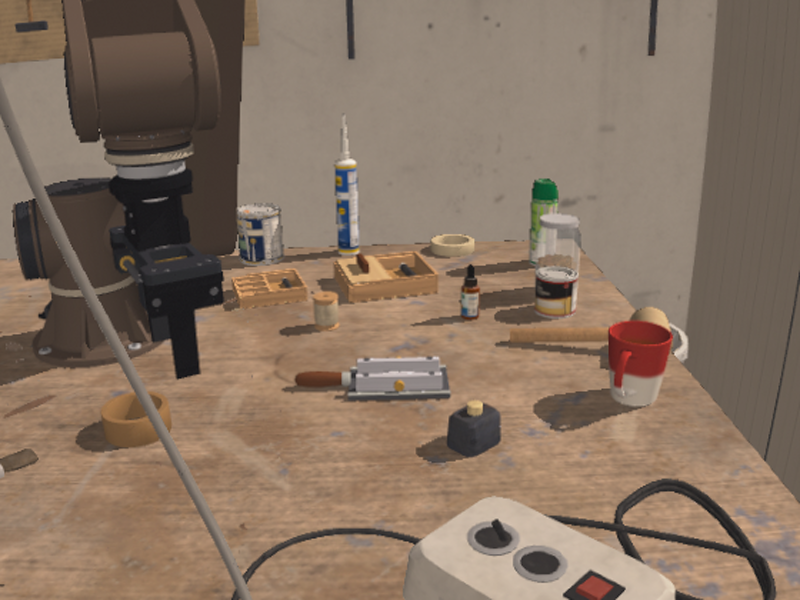

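The top view (800-wide px) shows two trays: (265,283) with the cover and finger bar, and the smaller coverless one at (275,400). The larger, covered one fits the job. The chase is at (488,290) with its handle towards the robot. The spool is at (365,342), the bottle at (361,212) and the weight at (575,250).

Run:
```python
from h import *
a=load('top');k=.7
for n,u,v,z in [('tTL',220,243,36),('tTR',297,232,36),('bR',309,321,36),('bL',231,330,36),('bar',266,301,60),('chase c',490,290,16),('chase TL',468,254,8),('chase TR',513,254,8),('BR',510,330,8),('BL',464,328,8),('spool',365,342,59),('bottle',361,212,80)]:
    print(n,onz(a,u*k,v*k,z).round(0))
P=np.array([620,190,0]);print(totool(P).round(0))
```

```text
tTL [602. 295.  36.]
tTR [623. 139.  36.]
bR [445. 112.  36.]
bL [427. 266.  36.]
bar [481. 193.  60.]
chase c [ 510. -246.   16.]
chase TL [ 585. -203.    8.]
chase TR [ 585. -295.    8.]
BR [ 431. -286.    8.]
BL [ 435. -194.    8.]
spool [402.   0.  59.]
bottle [653.   9.  80.]
[ 643. -540.  215.    1.]
```

Call:
arm_command --pt "34 -35 0 0 0.4" --pt "68 -70 0 0 0.4" --pt "102 -106 0 0 0.4" --pt "137 -142 0 0 0.4" --pt "172 -178 0 0 0.4"

```text
t: 0.65
eef_pos: [342.0, -333.9, 214.6]
tcp_rot: [-3.142, -0.0, 0.427]
ft_force: [0.4, 0.0, -0.3]
opening: 0.633
grip_force: 0.0
```

Call:
arm_command --pt "34 -35 0 0 0.4" --pt "68 -70 0 0 0.4" --pt "102 -106 0 0 0.4" --pt "137 -142 0 0 0.4" --pt "172 -178 0 0 0.4"

```text
t: 1.15
eef_pos: [424.6, -100.9, 214.7]
tcp_rot: [3.141, -0.0, 0.427]
ft_force: [0.5, -1.1, -0.6]
opening: 0.399
grip_force: 0.0
```

Call:
arm_command --pt "34 -35 0 0 0.4" --pt "68 -70 0 0 0.4" --pt "102 -106 0 0 0.4" --pt "137 -142 0 0 0.4" --pt "172 -178 0 0 0.4"

```text
t: 1.65
eef_pos: [507.1, 132.3, 214.6]
tcp_rot: [3.141, -0.0, 0.428]
ft_force: [0.4, -1.3, 0.4]
opening: 0.398
grip_force: 0.0
```

Call:
arm_command --pt "0 -30 0 7 0.4" --pt "0 -59 0 15 0.4" --pt "0 -59 0 15 0.4" --pt "0 -59 0 15 0.4"

```text
t: 2.05
eef_pos: [482.2, 184.0, 214.5]
tcp_rot: [3.141, 0.0, 0.17]
ft_force: [1.1, -0.3, -1.3]
opening: 0.399
grip_force: 0.0
```

Run:
```python
from h import *
w=shot('wrist')
cv2.imwrite('pics/w1.png',cv2.resize(w['frame'][:,:,::-1],(800,600),interpolation=cv2.INTER_CUBIC))
s=env.state();print(s['t'],s['eef_pos'],s['tcp_rot'],s['opening'])
```

```text
2.1 [482.53722954 183.44023155 214.5746625 ] [ 3.14132925e+00 -2.52555314e-05  1.68777349e-01] 0.39782789830269943
```

View pics/w1.png

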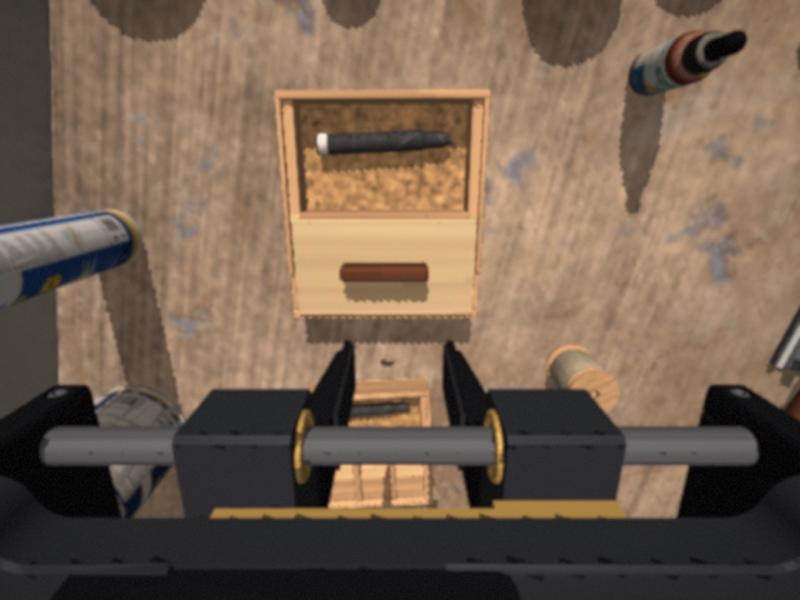

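Wrist view (800 px): the larger tray is nearly aligned with the tool. Its back corners are at (276,92) and (489,92), the cover's front corners at (297,316) and (474,316), and the bar's top runs from (341,263) to (428,263).

Run:
```python
from h import *
w=load('wrist')
for n,u,v,z in [('backL',276,92,41),('backR',489,92,41),('covBL',292,219,41),('covBR',477,217,41),('covFL',297,316,36),('covFR',474,316,36),('barTL',342,264,63),('barTR',427,264,63),('barBL',342,280,63),('barBR',427,280,63)]:
    P=onz(w,u*.7,v*.7,z);print(n,P.round(1),totool(P).round(1))
```

```text
backL [598.2 296.7  41. ] [133.  -92.3 173.6   1. ]
backR [624.8 142.4  41. ] [133.3  64.3 173.6   1. ]
covBL [507.8 276.2  41. ] [ 40.5 -87.2 173.6   1. ]
covBR [534.5 130.8  41. ] [ 42.4  60.6 173.6   1. ]
covFL [424.2 264.9  36. ] [-43.8 -90.1 178.5   1. ]
covFR [450.4 113.3  36. ] [-43.5  63.7 178.6   1. ]
barTL [483.6 229.9  63. ] [  8.8 -45.6 151.6   1. ]
barTR [494.7 165.2  63. ] [  8.9  20.  151.6   1. ]
barBL [470.9 228.2  63. ] [ -4.  -46.1 151.6   1. ]
barBR [482.2 162.7  63. ] [ -3.8  20.3 151.6   1. ]
```

Call:
arm_command --pt "-18 -7 40 0 0.4" --pt "-34 -13 85 0 0.4" --pt "-34 -13 130 0 0.4" --pt "-34 -13 167 0 0.4" --pt "-34 -13 167 0 0.4"

```text
t: 2.6
eef_pos: [445.5, 189.5, 44.4]
tcp_rot: [3.141, 0.006, 0.166]
ft_force: [-0.4, -0.6, -0.2]
opening: 0.403
grip_force: 0.0
```

Call:
arm_command --pt "12 0 0 0 0.4" --pt "22 0 0 0 0.4" --pt "32 0 0 0 0.4" --pt "42 0 0 0 0.4" --pt "52 0 0 0 0.4"

```text
t: 3.1
eef_pos: [499.2, 199.7, 48.5]
tcp_rot: [-3.142, -0.001, 0.166]
ft_force: [-0.8, -0.5, 1.0]
opening: 0.4
grip_force: 0.6
```

Call:
arm_command --pt "12 0 0 0 0.4" --pt "24 0 0 0 0.4" --pt "36 0 0 0 0.4" --pt "44 0 0 0 0.4" --pt "49 0 0 0 0.4"

```text
t: 3.6
eef_pos: [547.0, 207.8, 47.4]
tcp_rot: [3.141, 0.0, 0.166]
ft_force: [-2.0, 1.1, -0.0]
opening: 0.399
grip_force: 0.6
```

Call:
arm_command --pt "-20 0 -40 0 0.4" --pt "-50 0 -80 0 0.4" --pt "-80 0 -110 0 0.4" --pt "-100 0 -120 0 0.4" --pt "-100 0 -120 0 0.0"

```text
t: 4.1
eef_pos: [446.4, 191.1, 169.4]
tcp_rot: [-3.141, -0.002, 0.167]
ft_force: [0.4, -0.1, 0.2]
opening: 0.361
grip_force: 0.0
```

Call:
arm_command --pt "-10 0 0 0 0" --pt "-10 0 0 0 0" --pt "-10 0 0 0 0"

```text
t: 4.4
eef_pos: [438.1, 189.5, 166.8]
tcp_rot: [3.141, 0.001, 0.166]
ft_force: [0.8, -0.1, 1.0]
opening: 0.121
grip_force: 0.0
```

Run:
```python
from h import *
w=shot('wrist')
cv2.imwrite('pics/w2.png',cv2.resize(w['frame'][20:350,80:480,::-1],(800,660),interpolation=cv2.INTER_CUBIC)[:600])
s=env.state();print(s['t'],s['eef_pos'],s['tcp_rot'],s['opening'])
```

```text
4.45 [438.22495744 189.47410134 166.90258609] [3.14137637e+00 1.00070012e-03 1.65871039e-01] 0.07622087872759113
```

View pics/w2.png

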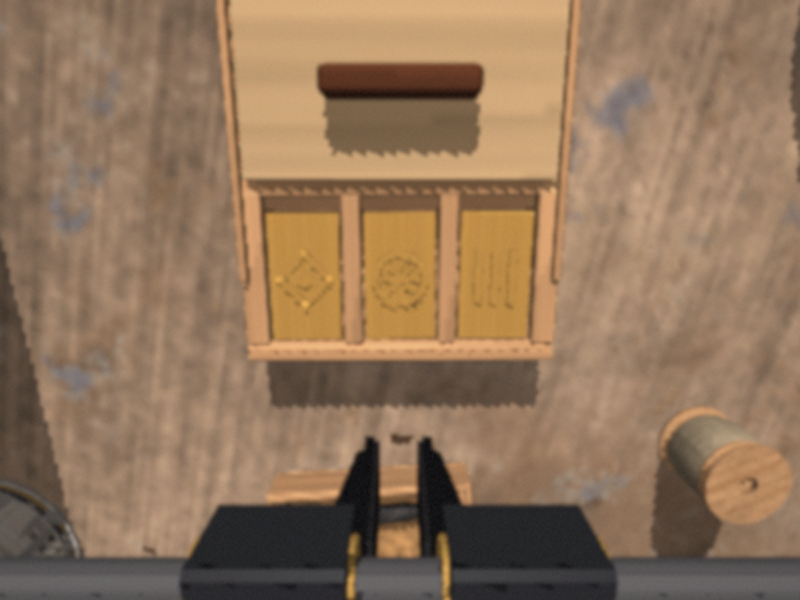

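The cover is open. In this enlarged crop there are three candidates: the diamond at (304,280), the round rosette at (400,281) and three bars at (495,278). The middle die is the wanted one, because only it has a circular motif.

Run:
```python
from h import *
w=load('wrist')
for n,u,v,z in [('dBL',362,209,33),('dBR',437,209,33),('dFL',363,340,33),('dFR',437,340,33),('pocketback',400,196,36),('trayFL',249,347,36),('trayFR',553,346,36),('covL',247,180,41),('covR',556,180,41),('motif',400,281,35)]:
    P=onz(w,80+u/2,20+v/2,z);print(n,P.round(1),totool(P).round(1))
```

```text
dBL [507.6 220.4  33. ] [ 73.7 -19.1 133.8   1. ]
dBR [513.8 184.1  33. ] [ 73.7  17.8 133.8   1. ]
dFL [442.2 210.   33. ] [  7.5 -19.6 133.9   1. ]
dFR [448.7 171.8  33. ] [  7.5  19.1 133.9   1. ]
pocketback [516.8 203.   36. ] [ 79.9  -0.4 130.8   1. ]
trayFL [429.4 268.   36. ] [  4.4 -78.9 130.9   1. ]
trayFR [456.3 112.   36. ] [  5.1  79.4 130.9   1. ]
covL [512.  275.4  41. ] [ 87.1 -72.6 125.8   1. ]
covR [536.2 131.7  41. ] [ 87.3  73.1 125.8   1. ]
motif [476.2 196.1  35. ] [ 38.7  -0.3 131.9   1. ]
```

Call:
arm_command --pt "30 0 35 0 0" --pt "65 0 70 0 0" --pt "65 0 105 0 0" --pt "65 0 128 0 0" --pt "65 0 128 0 0"

```text
t: 4.95
eef_pos: [500.9, 199.7, 36.3]
tcp_rot: [3.141, 0.006, 0.166]
ft_force: [-0.9, 0.3, -0.4]
opening: 0.007
grip_force: 0.0
```

Call:
arm_command --pt "0 0 4 0 0" --pt "0 0 7 0 0" --pt "0 0 9 0 0" --pt "0 0 11 0 0" --pt "0 0 12 0 0"

```text
t: 5.45
eef_pos: [502.2, 200.3, 28.1]
tcp_rot: [-3.142, -0.001, 0.166]
ft_force: [-0.6, 0.4, 7.0]
opening: 0.002
grip_force: 2.8
```

Run:
```python
from h import *
w=shot('wrist')
s=env.state();print(s['t'],s['eef_pos'],s['opening'],s['ft_force'])
b=shot('side')
cv2.imwrite('pics/w3.png',np.hstack([cv2.resize(w['frame'][90:330,180:380,::-1],(500,600)),cv2.resize(b['frame'][130:230,210:260,::-1],(300,600))]))
```

```text
5.5 [502.27209298 200.29292645  28.13934107] 0.009569334570730911 [0.1978934  0.05700325 5.12017289]
```

Call:
arm_command --pt "0 0 2 0 0" --pt "0 0 3 0 0" --pt "0 0 4 0 0" --pt "0 0 5 0 0" --pt "0 0 5 0 0"

```text
t: 6.05
eef_pos: [504.3, 200.7, 25.5]
tcp_rot: [-3.141, -0.007, 0.166]
ft_force: [0.2, -0.3, 29.5]
opening: 0.001
grip_force: 11.5
```

Run:
```python
from h import *
w=shot('wrist')
s=env.state();print(s['t'],s['eef_pos'],s['opening'],s['ft_force'])
b=shot('side')
cv2.imwrite('pics/w4.png',np.hstack([cv2.resize(w['frame'][180:330,190:340,::-1],(600,600)),cv2.resize(b['frame'][160:220,230:260,::-1],(200,600))]))
```

```text
6.1 [504.37008968 200.71802028  25.47474282] 0.005242513957490231 [ 0.74510305 -1.41571635 29.10699463]
```

View pics/w4.png

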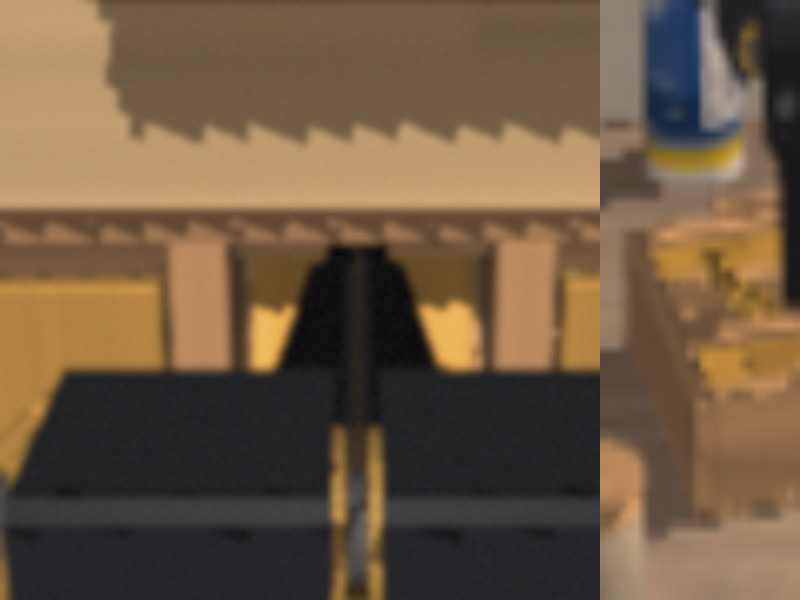

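Call:
arm_command --pt "1 0 0 0 0" --pt "2 0 0.5 0 0" --pt "3 0 1 0 0" --pt "3 0 1 0 0"

```text
t: 6.55
eef_pos: [505.7, 200.9, 24.8]
tcp_rot: [-3.141, -0.004, 0.166]
ft_force: [-8.0, -3.2, 39.6]
opening: 0.005
grip_force: 19.1
```

Call:
arm_command --pt "1 0 -1 0 0" --pt "2 0 -2 0 0" --pt "3 0 -2 0 0"

```text
t: 6.85
eef_pos: [506.6, 201.0, 25.1]
tcp_rot: [3.141, 0.002, 0.166]
ft_force: [-12.5, -1.9, 25.0]
opening: 0.006
grip_force: 14.2
```

Call:
arm_command --pt "-0.5 0 -2 0 0" --pt "-1 0 -5 0 0" --pt "-1 0 -20 0 0" --pt "-1 0 -55 0 0"

```text
t: 7.25
eef_pos: [506.0, 200.8, 77.5]
tcp_rot: [3.141, 0.004, 0.166]
ft_force: [0.6, -0.1, 0.0]
opening: 0.002
grip_force: 0.0
```

Call:
arm_command --pt "-35 0 -40 0 0.6" --pt "-70 0 -75 0 0.6" --pt "-70 0 -80 0 0.6" --pt "-70 0 -80 0 0.6" --pt "-70 0 -80 0 0.6"

```text
t: 7.75
eef_pos: [438.6, 189.6, 158.2]
tcp_rot: [3.142, -0.001, 0.166]
ft_force: [0.2, 0.1, -0.2]
opening: 0.369
grip_force: 0.0
```

Run:
```python
from h import *
w=shot('wrist')
s=env.state();print(s['t'],s['eef_pos'],s['opening'],s['ft_force'])
cv2.imwrite('pics/w5.png',cv2.resize(w['frame'][70:270,130:400,::-1],(800,593),interpolation=cv2.INTER_CUBIC))
```

```text
7.8 [438.42964004 189.50543205 157.68191267] 0.40924306359083323 [-0.35310127 -0.08948661 -0.32446565]
```

View pics/w5.png

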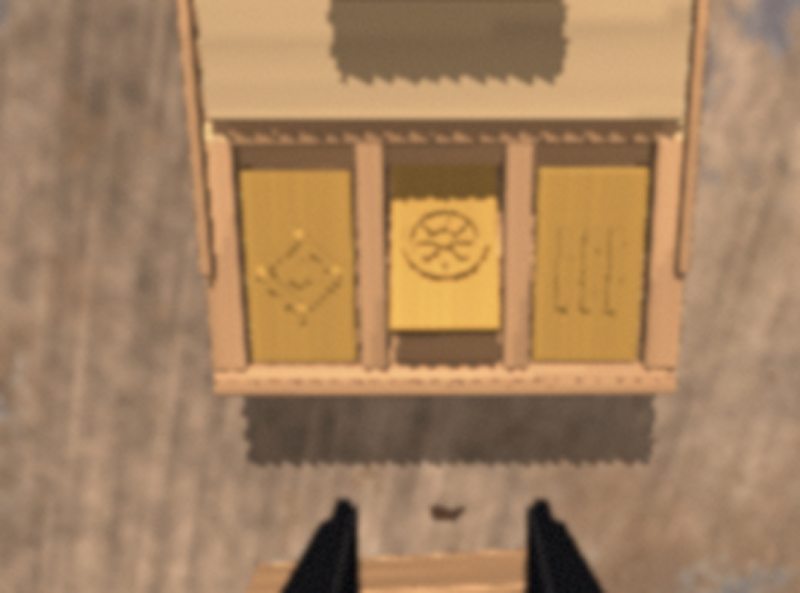

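The die stays tipped. Its raised end runs from (390,331) to (500,331) in the crop, and the neighbouring dies are still level.

Run:
```python
from h import *
w=load('wrist');k=2.963
for u,v,z in [(390,331,45),(500,331,45),(390,331,49),(500,331,49),(445,245,33)]:
    P=onz(w,130+u/k,70+v/k,z);print(P.round(1),totool(P).round(1))
print(shot('wrist')['frame'].shape, env.state()['opening'])
```

```text
[456.4 211.   45. ] [ 21.4 -18.2 112.7   1. ]
[462.4 175.5  45. ] [ 21.4  17.8 112.7   1. ]
[457.3 210.9  49. ] [ 22.2 -18.  108.7   1. ]
[463.2 175.9  49. ] [ 22.3  17.5 108.7   1. ]
[485.5 197.6  33. ] [ 47.8  -0.2 124.6   1. ]
(420, 560, 3) 0.4498985746292592
```

Call:
arm_command --pt "12 0 40 0 0.6" --pt "24 0 80 0 0.6" --pt "24 0 105 0 0.6" --pt "24 0 118 0 0.6" --pt "24 0 119 0 0.6"

```text
t: 8.35
eef_pos: [460.9, 193.0, 36.8]
tcp_rot: [3.141, 0.005, 0.166]
ft_force: [-0.8, 0.2, -0.5]
opening: 0.597
grip_force: 0.0
```

Call:
arm_command --pt "0 0 0 0 0.2" --pt "0 0 0 0 0.2" --pt "0 0 0 0 0.2" --pt "0 0 0 0 0.2"

```text
t: 8.75
eef_pos: [461.8, 193.5, 40.3]
tcp_rot: [3.142, -0.001, 0.166]
ft_force: [-0.6, 0.1, 2.1]
opening: 0.369
grip_force: 30.0
```

Call:
arm_command --pt "0 0 -5 0 0.2" --pt "0 0 -15 0 0.2" --pt "0 0 -30 0 0.2" --pt "0 0 -60 0 0.2" --pt "0 0 -85 0 0.2"

```text
t: 9.25
eef_pos: [461.4, 193.5, 126.5]
tcp_rot: [-3.142, -0.0, 0.166]
ft_force: [0.1, 0.1, -2.1]
opening: 0.371
grip_force: 30.0
```

Run:
```python
from h import *
w=shot('wrist');b=shot('side')
s=env.state();print(s['t'],s['eef_pos'],s['tcp_rot'],s['opening'],s['grip_force'],s['ft_force'])
cv2.imwrite('pics/w6.png',np.hstack([cv2.resize(w['frame'][130:330,130:400,::-1],(540,400)),cv2.resize(b['frame'][110:210,200:265,::-1],(260,400))]))
u=proj(b,s['eef_pos']);print(u)
for P in [(520,-80,0)]:print((totool(P)).round(0))
```

```text
9.35 [462.73199995 193.86839925 128.0555759 ] [-3.14106898 -0.00573889  0.16607397] 0.36870011152900306 29.99455064535141 [ 0.51702049  0.54309256 -1.85218588]
[245.53144288 158.64863516]
[ 10. 280. 128.   1.]
```

View pics/w6.png

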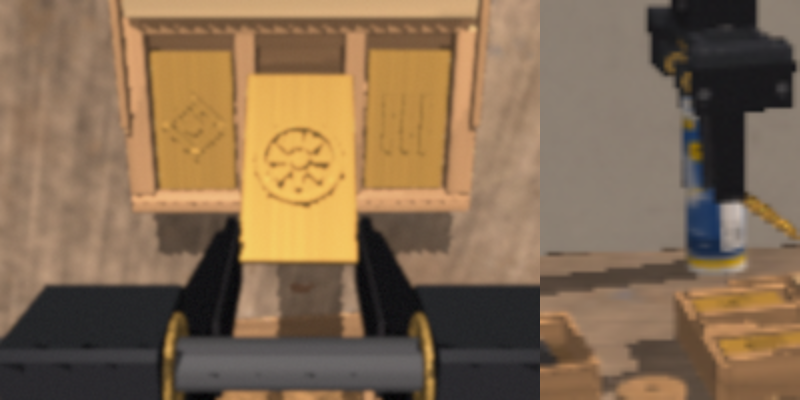

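Call:
arm_command --pt "2 50 0 0 0.2" --pt "4 100 0 0 0.2" --pt "6 150 0 0 0.2" --pt "8 200 0 0 0.2" --pt "10 248 0 0 0.2"

```text
t: 9.85
eef_pos: [512.1, -51.5, 124.3]
tcp_rot: [-3.141, 0.0, 0.166]
ft_force: [1.3, 0.5, -1.4]
opening: 0.37
grip_force: 30.0
```

Call:
arm_command --pt "0 25 25 0 0.2" --pt "0 32 60 0 0.2" --pt "0 32 80 0 0.2" --pt "0 32 84 0 0.2" --pt "0 32 84 0 0.2"

```text
t: 10.35
eef_pos: [517.3, -80.9, 40.2]
tcp_rot: [-3.141, 0.001, 0.166]
ft_force: [0.1, -0.4, -0.5]
opening: 0.361
grip_force: 30.0
```

Call:
arm_command --pt "0 0 0 0 0.2" --pt "-1 0 4 0 0.2" --pt "-2 0 8 0 0.2" --pt "-3 0 11 0 0.2"

```text
t: 10.75
eef_pos: [514.1, -81.5, 29.9]
tcp_rot: [3.142, 0.0, 0.166]
ft_force: [-6.1, -2.0, 6.7]
opening: 0.371
grip_force: 30.0
```

Call:
arm_command --pt "-2 0 3 0 0.2" --pt "-4 0 6 0 0.2" --pt "-5 0 9 0 0.2" --pt "-6 0 12 0 0.2" --pt "-7 0 15 0 0.2"

```text
t: 11.25
eef_pos: [507.5, -82.7, 14.4]
tcp_rot: [-3.142, 0.0, 0.166]
ft_force: [-3.4, -0.2, 3.9]
opening: 0.37
grip_force: 30.0
```

Call:
arm_command --pt "-1 0 3 0 0.2" --pt "-1 0 6 0 0.2" --pt "-2 0 9 0 0.2" --pt "-2 0 11 0 0.2" --pt "-2 0 12 0 0.2"

```text
t: 11.75
eef_pos: [505.9, -83.1, 2.4]
tcp_rot: [3.142, 0.0, 0.166]
ft_force: [-3.2, -0.4, 3.4]
opening: 0.373
grip_force: 30.0
```

Call:
arm_command --pt "0 0 1 0 0.2" --pt "0 0 1 0 0.2" --pt "0 0 1 0 0.5" --pt "0 0 1 0 0.6" --pt "0 0 1 0 0.6"

```text
t: 12.25
eef_pos: [506.0, -83.0, 1.6]
tcp_rot: [3.141, -0.0, 0.166]
ft_force: [0.3, 0.1, 0.5]
opening: 0.564
grip_force: 0.0
```

Call:
arm_command --pt "0 0 -10 0 0.6" --pt "0 0 -40 0 1" --pt "0 0 -80 0 1" --pt "-30 0 -120 0 1" --pt "-30 0 -120 0 1"

```text
t: 12.75
eef_pos: [475.5, -88.3, 126.2]
tcp_rot: [3.139, -0.005, 0.166]
ft_force: [0.5, 0.4, 0.1]
opening: 0.88
grip_force: 0.0
```

Call:
arm_command --pt "0 0 0 0 1" --pt "0 0 0 0 1"

```text
t: 12.95
eef_pos: [476.4, -88.0, 121.1]
tcp_rot: [-3.141, 0.0, 0.166]
ft_force: [0.3, 0.2, -0.0]
opening: 0.985
grip_force: 0.0
```

Run:
```python
from h import *
w=shot('wrist')
s=env.state();print(s['t'],s['eef_pos'],s['tcp_rot'],s['opening'],s['grip_force'],s['ft_force'])
f=w['frame'];h=cv2.cvtColor(f,cv2.COLOR_RGB2HSV)
m=cv2.inRange(h,(16,130,120),(32,255,255));m[300:]=0
n,l,st,ce=cv2.connectedComponentsWithStats(m)
cs,_=cv2.findContours(m,cv2.RETR_EXTERNAL,cv2.CHAIN_APPROX_NONE)
for c in sorted(cs,key=cv2.contourArea)[-3:]:
    Q=np.array([totool(onz(w,*p,5),s)[:2] for p in c[:,0]],np.float32);print(cv2.contourArea(c),c.mean(0),cv2.minAreaRect(Q))
cv2.imwrite('pics/w7.png',cv2.resize(f[:,:,::-1],(800,600),interpolation=cv2.INTER_CUBIC))
```

```text
13.0 [476.30750866 -87.88755804 120.72433355] [-3.14106629e+00  1.18172124e-03  1.66105960e-01] 0.9952559639416019 0.0 [-0.48442237  0.08119699  0.28133202]
92.0 [[411.13888889 185.13888889]] ((16.83425521850586, 128.84786987304688), (13.119718551635742, 8.65669059753418), 1.9745229482650757)
2134.0 [[ 13.56465517 158.4137931 ]] ((45.42451095581055, -258.0013732910156), (38.3248176574707, 71.09584045410156), 89.93803405761719)
2484.5 [[279.14492754 141.50724638]] ((57.63958740234375, -1.1429100036621094), (35.27245330810547, 62.853538513183594), 89.94243621826172)
```

View pics/w7.png

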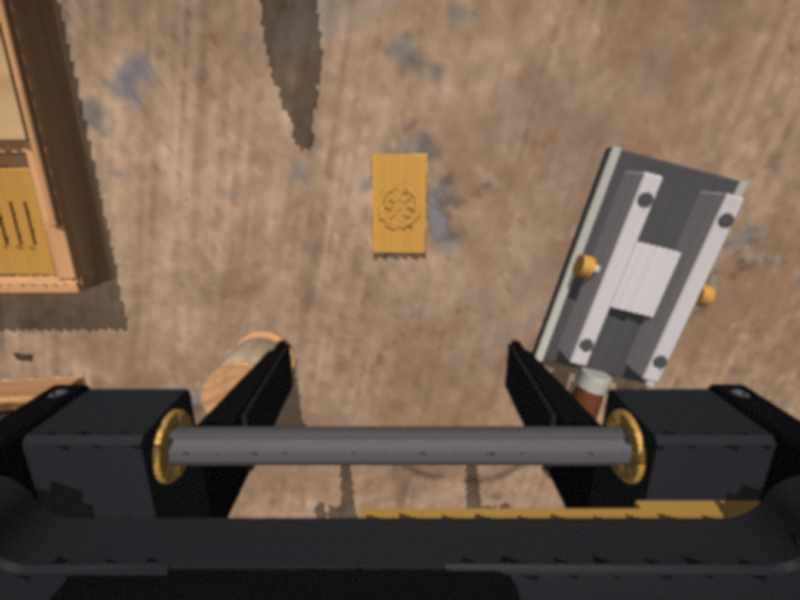

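The die lies flat, motif up, at (400,204). The chase is in view with its bed corners at (640,241), (681,252), (656,317) and (611,305).

Run:
```python
from h import *
w=load('wrist')
for n,pts,z in [('bed',[(640,241),(681,252),(656,317),(611,305)],16),('base',[(614,147),(746,182),(536,360),(655,385)],8),('cheekL',[(633,172),(661,178),(592,366),(566,358)],32),('cheekR',[(709,192),(742,197),(659,382),(632,373)],32)]:
    P=np.array([onz(w,u*.7,v*.7,z) for u,v in pts]);print(n,P.round(1).tolist(),P.mean(0).round(1))
s=env.state();print(s['joints'], onz(w,400*.7,204*.7,5))
```

```text
bed [[536.9, -235.6, 16.0], [534.4, -264.5, 16.0], [488.4, -263.9, 16.0], [491.6, -230.8, 16.0]] [ 512.8 -248.7   16. ]
base [[590.5, -204.5, 8.0], [584.1, -294.8, 8.0], [439.8, -194.6, 8.0], [434.7, -287.2, 8.0]] [ 512.3 -245.3    8. ]
cheekL [[576.4, -208.7, 32.0], [575.9, -226.0, 32.0], [451.8, -222.5, 32.0], [454.6, -203.6, 32.0]] [ 514.7 -215.2   32. ]
cheekR [[572.9, -256.8, 32.0], [573.4, -277.2, 32.0], [447.8, -271.0, 32.0], [451.3, -250.7, 32.0]] [ 511.4 -263.9   32. ]
[-3.18900369e-01  4.26688773e-01  1.99862875e+00 -1.29683501e-04
  7.17565965e-01  1.08588807e+00] [533.26175141 -77.9972054    5.        ]
```

Call:
arm_command --pt "12 0 0 -8.5 1" --pt "24 0 0 -17 1" --pt "36 0 0 -25.5 1" --pt "48 -1 0 -34 1" --pt "57.5 -1 0 -42.5 1"

```text
t: 13.5
eef_pos: [533.3, -77.1, 120.1]
tcp_rot: [-3.139, 0.001, 0.914]
ft_force: [0.1, 0.3, -1.0]
opening: 0.999
grip_force: 0.0
```

Call:
arm_command --pt "0 0 0 -8.5 1" --pt "0 0 0 -17 1" --pt "0 0 0 -25.5 1" --pt "0 0 0 -34 1" --pt "0 0 0 -42.5 1"

```text
t: 14.0
eef_pos: [532.7, -77.3, 120.0]
tcp_rot: [-3.139, -0.001, 1.656]
ft_force: [-0.2, 0.2, -0.5]
opening: 1.002
grip_force: 0.0
```

Call:
arm_command --pt "0 0 0 -5 1" --pt "0 0 0 -5 1" --pt "0 0 0 -5 1"

```text
t: 14.3
eef_pos: [532.7, -77.4, 120.6]
tcp_rot: [-3.14, -0.001, 1.734]
ft_force: [-0.5, 0.7, -0.5]
opening: 1.001
grip_force: 0.0
```

```bash
cat > die.py <<'E'
from h import *
def die(z=5):
    w=shot('wrist');s=env.state();f=w['frame'];h=cv2.cvtColor(f,cv2.COLOR_RGB2HSV)
    m=cv2.inRange(h,(16,130,120),(32,255,255))
    cs,_=cv2.findContours(m,cv2.RETR_EXTERNAL,cv2.CHAIN_APPROX_NONE)
    print(s['t'],s['eef_pos'],s['tcp_rot'],s['opening'],s['grip_force'])
    for c in sorted(cs,key=cv2.contourArea)[-4:]:
        Q=np.array([totool(onz(w,*p,z),s)[:2] for p in c[:,0]],np.float32);print(cv2.contourArea(c),c.mean(0),cv2.minAreaRect(Q))
    return w
E
python3 -c "
from die import *
w=die()
cv2.imwrite('pics/w8.png',w['frame'][:,:,::-1])"
```

```text
14.35 [532.73796262 -77.40731941 120.85880568] [-3.14048033e+00 -4.47982121e-04  1.73433160e+00] 1.0008469395452166 0.0
0.0 [[451. 321.]] ((-137.9684295654297, 194.71849060058594), (0.0, 0.0), 0.0)
1.5 [[450.6 315.8]] ((-131.2874755859375, 193.0172576904297), (1.1104522943496704, 2.882183313369751), 80.33334350585938)
382.0 [[113.98 307.67]] ((-121.85816955566406, -185.5419158935547), (64.07618713378906, 15.776244163513184), 26.395418167114258)
2081.5 [[280.12565445 203.19895288]] ((0.9202823638916016, 0.30313682556152344), (63.75129318237305, 35.40552520751953), 89.91730499267578)
```

View pics/w8.png

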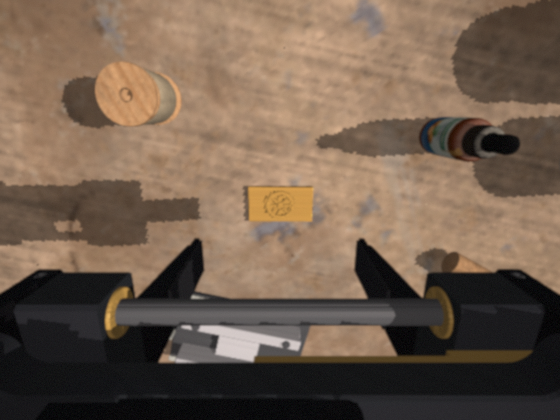

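The die is centred between the fingers at px (280,203), long side along the closing line. I'll lower and take it by its ends.

Call:
arm_command --pt "1 0 40 0 1" --pt "1 0 80 0 1" --pt "1 0 100 0 1" --pt "1 0 110 0 1" --pt "1 0 114 0 1"

```text
t: 14.85
eef_pos: [532.4, -76.5, 6.8]
tcp_rot: [-3.14, -0.0, 1.736]
ft_force: [0.6, 0.2, 0.8]
opening: 0.998
grip_force: 0.0
```

Call:
arm_command --pt "0 0 3 0 1" --pt "0 0 5 0 1" --pt "0 0 6 0 1" --pt "0 0 6 0 0.5" --pt "0 0 6 0 0.5"

```text
t: 15.35
eef_pos: [532.8, -76.6, 2.0]
tcp_rot: [3.141, 0.0, 1.737]
ft_force: [-0.8, -0.6, -0.9]
opening: 0.882
grip_force: 0.0
```

Call:
arm_command --pt "0 0 0 0 0.5" --pt "0 0 0 0 0.5" --pt "0 0 0 0 0.5"

```text
t: 15.65
eef_pos: [532.7, -76.6, 1.8]
tcp_rot: [3.141, 0.0, 1.737]
ft_force: [-0.1, 1.4, 0.9]
opening: 0.667
grip_force: 30.0
```

Call:
arm_command --pt "0 0 -5 0 0.5" --pt "0 0 -20 0 0.5" --pt "0 0 -55 0 0.5" --pt "-20 -5 -95 0 0.5" --pt "-55 -15 -120 0 0.5"

```text
t: 16.15
eef_pos: [527.3, -132.7, 124.4]
tcp_rot: [3.14, 0.001, 1.74]
ft_force: [1.0, -0.7, -1.4]
opening: 0.667
grip_force: 30.0
```

Call:
arm_command --pt "-40 -10 0 0 0.5" --pt "-80 -20 0 0 0.5" --pt "-120 -30 0 4 0.5" --pt "-155 -38 0 8 0.5" --pt "-168 -42 0 12.7 0.5"

```text
t: 16.65
eef_pos: [512.7, -308.9, 121.8]
tcp_rot: [3.141, 0.001, 1.51]
ft_force: [-0.4, 0.0, -2.4]
opening: 0.667
grip_force: 30.0
```

Call:
arm_command --pt "0 0 0 0 0.5" --pt "0 0 0 0 0.5" --pt "0 0 0 0 0.5"

```text
t: 16.95
eef_pos: [513.3, -304.7, 121.7]
tcp_rot: [-3.141, -0.0, 1.518]
ft_force: [0.6, 0.7, -1.1]
opening: 0.666
grip_force: 30.0
```

```bash
python3 -c "
from die import *
w=die(125)
cv2.imwrite('pics/w9.png',cv2.resize(w['frame'][80:360,90:470,::-1],(800,589),interpolation=cv2.INTER_CUBIC))"
```

```text
17.0 [ 513.3713653  -304.69673811  121.77257604] [-3.14141332e+00 -1.34961804e-04  1.51779760e+00] 0.6624085625762389 29.999683499336243
97.5 [[276.         187.66666667]] ((45.233802795410156, -2.969769239425659), (7.502274990081787, 5.313539028167725), 89.91304016113281)
124.0 [[277.38636364  91.81818182]] ((96.64030456542969, -2.0704827308654785), (7.371310234069824, 4.9072794914245605), 89.93839263916016)
394.0 [[168.07758621 312.17241379]] ((-39.44805145263672, -73.24180603027344), (40.08530044555664, 10.430609703063965), 9.652915954589844)
5327.0 [[279.33223684 258.42434211]] ((-0.8041114807128906, -0.8744392395019531), (64.46334075927734, 37.080810546875), 89.9020004272461)
```

View pics/w9.png

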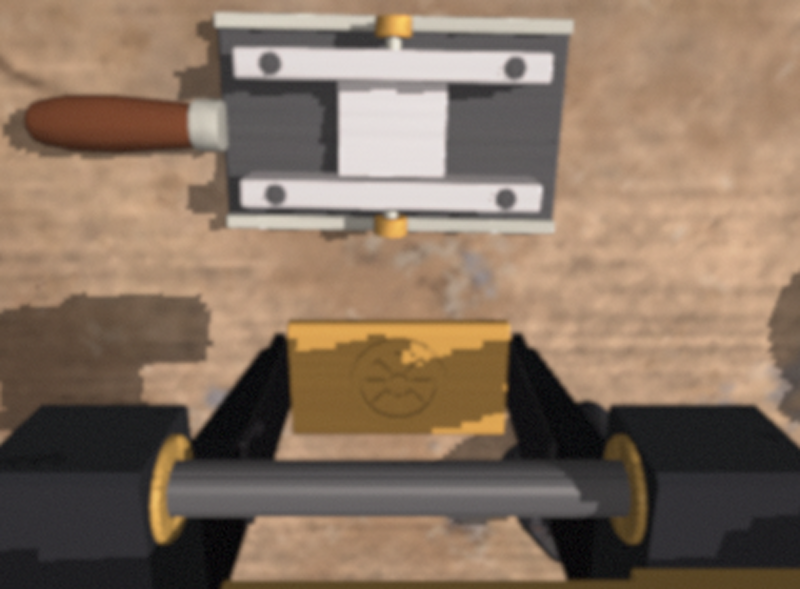

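Run:
```python
from h import *
w=load('wrist');k=800/380
s=env.state()
def q(u,v,z): return totool(onz(w,90+u/k,80+v/k,z),s)[:2]
for n,pts,z in [('bed',[(338,83),(447,87),(338,175),(446,176)],16),('cheekU',[(233,48),(553,54),(234,77),(553,82)],32),('cheekL',[(241,180),(543,185),(242,206),(542,212)],32),('base',[(214,13),(573,20),(228,227),(554,233)],8),('die',[(288,322),(511,320),(293,433),(506,433)],125)]:
    P=np.array([q(u,v,z) for u,v in pts]);d=P[1]-P[0]+P[3]-P[2];print(n,P.round(1).tolist(),P.mean(0).round(2),'yaw of +y',np.degrees(np.arctan2(-d[0],d[1])).round(2))
```

```text
bed [[81.2, -26.3], [79.6, 19.7], [42.3, -27.4], [42.0, 20.2]] [61.27 -3.46] yaw of +y 1.19
cheekU [[94.5, -65.6], [92.4, 59.8], [83.7, -66.0], [81.9, 60.5]] [88.13 -2.83] yaw of +y 0.87
cheekL [[42.7, -66.2], [40.8, 59.4], [31.7, -66.6], [29.3, 59.8]] [36.12 -3.39] yaw of +y 0.98
base [[109.3, -78.5], [106.7, 72.8], [16.9, -79.8], [14.2, 71.6]] [61.75 -3.48] yaw of +y 0.99
die [[17.1, -32.4], [17.8, 31.5], [-19.2, -32.7], [-19.0, 31.9]] [-0.84 -0.43] yaw of +y -0.38
```

The die hangs level and motif up at crop (400,377). The chase is at (392,125) with a clear channel. I'll move above it and compare the die with the cheeks from close range, numerically.

Call:
arm_command --pt "20 -1 0 0.4 0.5" --pt "45 -2 10 0.8 0.5" --pt "58 -2.5 40 1.2 0.5" --pt "62.5 -3 60 1.2 0.5" --pt "62.5 -3 68 1.2 0.5"

```text
t: 17.5
eef_pos: [513.2, -241.4, 52.2]
tcp_rot: [-3.139, -0.001, 1.497]
ft_force: [0.0, 0.4, -0.8]
opening: 0.667
grip_force: 30.0
```

Call:
arm_command --pt "0 0 2 0 0.5" --pt "0 0 2 0 0.5" --pt "0 0 2 0 0.5"

```text
t: 17.8
eef_pos: [514.1, -243.8, 52.5]
tcp_rot: [3.14, 0.001, 1.494]
ft_force: [-0.3, -0.5, -0.9]
opening: 0.668
grip_force: 30.0
```

Run:
```python
from h import *
w=shot('wrist','w10.png');s=env.state();print(s['t'],s['eef_pos'],s['tcp_rot'],s['grip_force'])
h=cv2.cvtColor(w['frame'],cv2.COLOR_RGB2HSV)
def samp(x,y,z):
    P=(Ttool(s)@np.array([x,y,s['eef_pos'][2]-z,1]))[:3]; u,v=proj(w,P).round().astype(int); return h[v,u,1:].tolist() if 0<=v<420 and 0<=u<560 else None
for y in (-58,-50,0,50,58):
    print(y,[(x,*(samp(x,y,32) or ())) for x in list(range(-38,-15,2))+list(range(14,40,2))])
i=int(s['eef_pos'][2]+3.2)
for y in(-20,0,20): print('die',y,[(x,*(samp(x,y,i) or ())) for x in list(range(-26,-12,1))+list(range(12,24))])
```

```text
17.85 [ 514.05382711 -243.79438742   52.51990979] [3.14023631e+00 7.80147959e-04 1.49400933e+00] 29.999724626541138
-58 [(-38, 16, 16), (-36, 48, 16), (-34, 48, 16), (-32, 91, 14), (-30, 85, 18), (-28, 43, 12), (-26, 30, 17), (-24, 85, 15), (-22, 51, 15), (-20, 27, 19), (-18, 14, 36), (-16, 9, 85), (14, 8, 90), (16, 6, 88), (18, 6, 91), (20, 3, 92), (22, 13, 196), (24, 11, 222), (26, 11, 225), (28, 11, 226), (30, 11, 224), (32, 14, 203), (34, 13, 138), (36, 12, 125), (38, 12, 103)]
-50 [(-38, 13, 20), (-36, 17, 30), (-34, 23, 33), (-32, 32, 16), (-30, 26, 20), (-28, 24, 21), (-26, 12, 21), (-24, 16, 16), (-22, 43, 12), (-20, 85, 12), (-18, 55, 14), (-16, 40, 19), (14, 8, 91), (16, 9, 88), (18, 11, 91), (20, 8, 92), (22, 10, 129), (24, 11, 96), (26, 11, 96), (28, 11, 97), (30, 9, 109), (32, 15, 199), (34, 13, 139), (36, 12, 126), (38, 11, 120)]
0 [(-38, 156, 230), (-36, 157, 227), (-34, 159, 186), (-32, 157, 130), (-30, 157, 130), (-28, 153, 115), (-26, 155, 122), (-24, 156, 132), (-22, 158, 129), (-20, 160, 126), (-18, 160, 123), (-16, 158, 129), (14, 8, 225), (16, 10, 230), (18, 9, 
[... 1468 characters left out ...]
8, 157, 130), (-17, 155, 130), (-16, 157, 130), (-15, 155, 123), (-14, 153, 115), (-13, 155, 122), (12, 159, 184), (13, 159, 209), (14, 157, 224), (15, 159, 222), (16, 159, 192), (17, 148, 159), (18, 25, 202), (19, 12, 225), (20, 10, 230), (21, 9, 225), (22, 9, 226), (23, 9, 227)]
die 20 [(-26, 83, 176), (-25, 81, 176), (-24, 75, 177), (-23, 65, 181), (-22, 64, 182), (-21, 66, 178), (-20, 114, 188), (-19, 146, 206), (-18, 160, 221), (-17, 159, 212), (-16, 158, 178), (-15, 155, 132), (-14, 159, 130), (-13, 158, 129), (12, 159, 220), (13, 158, 221), (14, 157, 224), (15, 158, 223), (16, 159, 193), (17, 160, 158), (18, 73, 109), (19, 21, 97), (20, 5, 93), (21, 11, 94), (22, 11, 95), (23, 8, 95)]
```

Call:
arm_command --pt "1.5 0 0 -0.4 0.5" --pt "3 -0.3 0 -0.4 0.5" --pt "3 -0.3 0 -0.4 0.5" --pt "3 -0.3 0 -0.4 0.5"

```text
t: 18.25
eef_pos: [513.7, -240.3, 51.8]
tcp_rot: [3.141, 0.0, 1.501]
ft_force: [-0.6, 0.5, -1.8]
opening: 0.665
grip_force: 30.0
```

Run:
```python
from h import *
w=shot('wrist');s=env.state();print(s['t'],s['eef_pos'],s['tcp_rot'],s['grip_force'])
h=cv2.cvtColor(w['frame'],cv2.COLOR_RGB2HSV).astype(np.float32)
def line(xs,ys,z,ch):
    uv=np.array([proj(w,(Ttool(s)@np.array([x,y,s['eef_pos'][2]-z,1]))[:3]) for x,y in zip(xs,ys)],np.float32)
    return cv2.remap(h[:,:,ch],uv[:,0],uv[:,1],cv2.INTER_LINEAR).ravel().round().astype(int)
o=np.ones(200)
x=np.arange(18,38,.5)
for y in(-58,-40,40,58): print('cheek V',y,list(zip(x.tolist(),line(x,o*y,32,2).tolist())))
zt=s['eef_pos'][2]+3.2
x=np.r_[np.arange(-22,-17,.5),np.arange(14,20,.5)]
for y in(-25,-10,25): print('die V',y,list(zip(x.tolist(),line(x,o*y,zt,2).tolist(),line(x,o*y,zt,1).tolist())))
y=np.r_[np.arange(-40,-28,1.),np.arange(28,40,1.)]
for xx in (15,): print('die y S',list(zip(y.tolist(),line(o*xx,y,zt,1).tolist())))
y=np.r_[np.arange(-70,-54,1.),np.arange(54,70,1.)]
print('cheek ends V',list(zip(y.tolist(),line(o*28,y,32,2).tolist())))
```

```text
18.3 [ 513.65613973 -240.30637525   51.7091964 ] [3.14146922e+00 1.37832984e-04 1.50120119e+00] 29.999745190143585
cheek V -58 [(18.0, 138), (18.5, 171), (19.0, 197), (19.5, 214), (20.0, 221), (20.5, 223), (21.0, 223), (21.5, 224), (22.0, 225), (22.5, 224), (23.0, 225), (23.5, 226), (24.0, 226), (24.5, 226), (25.0, 226), (25.5, 226), (26.0, 226), (26.5, 225), (27.0, 223), (27.5, 224), (28.0, 223), (28.5, 220), (29.0, 211), (29.5, 189), (30.0, 166), (30.5, 144), (31.0, 134), (31.5, 128), (32.0, 126), (32.5, 124), (33.0, 120), (33.5, 113), (34.0, 105), (34.5, 98), (35.0, 93), (35.5, 91), (36.0, 90), (36.5, 91), (37.0, 92), (37.5, 93)]
cheek V -40 [(18.0, 138), (18.5, 173), (19.0, 198), (19.5, 215), (20.0, 222), (20.5, 224), (21.0, 225), (21.5, 225), (22.0, 225), (22.5, 226), (23.0, 226), (23.5, 226), (24.0, 226), (24.5, 226), (25.0, 225), (25.5, 226), (26.0, 225), (26.5, 225), (27.0, 225), (27.5, 224), (28.0, 224), (28.5, 222), (29.0, 213), (29.5, 191), (30.0, 166), (30.5, 141), (31.0, 133), (31.5, 128), (32.0, 126), (32.5, 126), (33.0, 126), (33.5, 125), (34.0, 124), (34.5, 125), (35.
[... 2385 characters left out ...]
), (-37.0, 5), (-36.0, 5), (-35.0, 7), (-34.0, 36), (-33.0, 141), (-32.0, 158), (-31.0, 159), (-30.0, 157), (-29.0, 158), (28.0, 157), (29.0, 157), (30.0, 155), (31.0, 132), (32.0, 51), (33.0, 9), (34.0, 9), (35.0, 5), (36.0, 7), (37.0, 6), (38.0, 8), (39.0, 8)]
cheek ends V [(-70.0, 98), (-69.0, 99), (-68.0, 94), (-67.0, 74), (-66.0, 55), (-65.0, 54), (-64.0, 88), (-63.0, 168), (-62.0, 217), (-61.0, 223), (-60.0, 223), (-59.0, 223), (-58.0, 223), (-57.0, 223), (-56.0, 223), (-55.0, 223), (54.0, 226), (55.0, 225), (56.0, 226), (57.0, 226), (58.0, 226), (59.0, 225), (60.0, 226), (61.0, 228), (62.0, 206), (63.0, 130), (64.0, 95), (65.0, 110), (66.0, 148), (67.0, 168), (68.0, 172), (69.0, 171)]
```

Call:
arm_command --pt "-0.8 0.7 0 0 0.5" --pt "-0.8 0.7 5 0 0.5" --pt "-0.8 0.7 10 0 0.5" --pt "-0.8 0.7 15 0 0.5" --pt "-0.8 0.7 18 0 0.5"

```text
t: 18.8
eef_pos: [514.0, -241.0, 32.9]
tcp_rot: [-3.141, -0.0, 1.501]
ft_force: [0.4, -0.7, -1.2]
opening: 0.663
grip_force: 30.0
```

Call:
arm_command --pt "0 0 4 0 0.5" --pt "0 0 8 0 0.5" --pt "0 0 11 0 0.5" --pt "0 0 13 0 0.5" --pt "0 0 13 0 0.5"

```text
t: 19.3
eef_pos: [514.2, -241.1, 20.4]
tcp_rot: [-3.141, -0.0, 1.501]
ft_force: [0.1, -0.2, -1.8]
opening: 0.664
grip_force: 30.0
```

No contact with the cheeks. I'll creep down to the bed.

Call:
arm_command --pt "0 0 1 0 0.5" --pt "0 0 1.5 0 0.5" --pt "0 0 2 0 0.5" --pt "0 0 2.3 0 0.5" --pt "0 0 2.3 0 0.5"

```text
t: 19.8
eef_pos: [514.3, -241.2, 18.4]
tcp_rot: [3.142, 0.0, 1.501]
ft_force: [-0.1, -0.1, -1.0]
opening: 0.665
grip_force: 30.0
```

Call:
arm_command --pt "0 0 0.4 0 0.5" --pt "0 0 0.8 0 0.5" --pt "0 0 1.2 0 0.5" --pt "0 0 1.2 0 0.5"

```text
t: 20.2
eef_pos: [514.3, -241.2, 17.7]
tcp_rot: [3.141, 0.0, 1.501]
ft_force: [-2.1, 1.1, 7.2]
opening: 0.666
grip_force: 30.0
```

It is seated on the bed, with contact at the expected height. Releasing.

Call:
arm_command --pt "0 0 -0.3 0 0.68" --pt "0 0 -0.3 0 0.75" --pt "0 0 -0.3 0 0.85" --pt "0 0 -0.3 0 0.85" --pt "0 0 -0.3 0 0.85"

```text
t: 20.7
eef_pos: [514.3, -241.1, 17.4]
tcp_rot: [-3.142, 0.0, 1.501]
ft_force: [-0.4, -0.8, -0.4]
opening: 0.846
grip_force: 0.0
```

Call:
arm_command --pt "0 0 -6 0 0.85" --pt "0 0 -16 0 0.85" --pt "0 0 -36 0 0.85" --pt "0 0 -70 0 0.85" --pt "-30 0 -105 0 0.85"

```text
t: 21.2
eef_pos: [512.0, -269.0, 124.1]
tcp_rot: [-3.14, -0.001, 1.504]
ft_force: [-0.1, -1.0, -0.2]
opening: 0.852
grip_force: 0.0
```

Call:
arm_command --pt "-30 0 0 0 0.85" --pt "-35 0 0 0 0.85" --pt "-35 0 0 0 0.85" --pt "-35 0 0 0 0.85"

```text
t: 21.6
eef_pos: [509.4, -305.1, 122.2]
tcp_rot: [-3.141, -0.001, 1.501]
ft_force: [1.3, -0.2, 0.2]
opening: 0.848
grip_force: 0.0
```

Run:
```python
from h import *
w=shot('wrist');s=env.state();print(s['t'],s['eef_pos'],s['tcp_rot'],s['opening'])
h=cv2.cvtColor(w['frame'],cv2.COLOR_RGB2HSV);h[320:]=0
def rects(m,z,n):
    cs,_=cv2.findContours(m,cv2.RETR_EXTERNAL,cv2.CHAIN_APPROX_NONE)
    for c in sorted(cs,key=cv2.contourArea)[-n:]:
        Q=np.array([totool(onz(w,*p,z),s)[:2] for p in c[:,0]],np.float32);print(cv2.contourArea(c),c.mean(0).round(),cv2.minAreaRect(Q))
print('die');rects(cv2.inRange(h,(14,110,70),(34,255,255)),21,4)
print('cheeks');rects(cv2.inRange(h,(0,0,175),(179,45,255)),32,5)
```

```text
21.65 [ 509.5560788  -304.93195644  122.12559513] [-3.14064546e+00 -6.64727091e-04  1.50170663e+00] 0.8504395634934803
die
151.5 [[279.  91.]] ((104.27611541748047, -1.041560173034668), (13.672126770019531, 7.9483771324157715), 89.97589111328125)
290.0 [[418. 303.]] ((-105.38622283935547, 146.8061065673828), (16.18915367126465, 45.03450012207031), 54.389076232910156)
355.5 [[140. 302.]] ((-105.37930297851562, -148.80911254882812), (47.50347137451172, 16.09787368774414), 34.57707977294922)
2856.5 [[279. 140.]] ((62.71038818359375, -0.8734397888183594), (65.24591064453125, 35.802215576171875), 89.96749877929688)
cheeks
258.5 [[229. 185.]] ((24.51397132873535, -45.709381103515625), (48.38065719604492, 4.578930377960205), 89.94335174560547)
364.5 [[231.  89.]] ((105.02407836914062, -39.71581268310547), (61.087345123291016, 4.561517715454102), 89.97500610351562)
374.5 [[326.  90.]] ((104.668212890625, 37.69317626953125), (4.560277938842773, 61.24516677856445), 0.7033888697624207)
1394.5 [[279. 171.]] ((34.91144943237305, -0.6999130249023438), (124.6246566772461, 14.312071800231934), 89.95206451416016)
1704.5 [[279. 109.]] ((91.46279907226562, -0.8515510559082031), (124.79287719726562, 14.917597770690918), 89.96940612792969)
```

The die is flat on the bed, within 0.5 mm of centre and parallel to the cheeks. Handing in.

```bash
python3 -c "
from cell import env
print(env.job_done())"
```

```text
the job is handed in; nothing more can be done
None
```

The round-motif die lies motif up and flat on the chase bed, measured within about 0.5 mm of centre between the cheeks, and the job was handed in at about 21.7 s with no verdict returned.

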